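Wind down the wing screw of a bearing hold-down

ROBOT

A 6-joint arm with a two-finger parallel gripper is mounted at the origin on a cart in front of the work surface, level with it; the furniture and walls round the work are solid. World frame = base frame: x ahead of the robot, y to its left, z up, the work surface at z = 0. Lengths are in m, angles in rad, forces in N, time in s.
With the tool pointing down it reaches from about 0.35 to 0.725 m from the base axis. Payload 6 kg.
Tool frame: the origin (TCP) lies at the very end of the fingers, on their centre line; the grasp point (between the pads) lies 19 mm behind it (ctrl.grasp_offset is the distance from the TCP to the grasp point, in m); z points along the fingers, y is the line along which they close (so a half turn about z gives the same grasp; the last joint's range is limited). The gripper opens to 85 mm and grips with 20 to 120 N. Pads are 22 mm wide; open, the fingers measure 114 mm over their backs; the gripper's body (76 mm by 85 mm) begins 54 mm behind the grasp point. The pads swing forward as they close: fully open they stand 13 mm farther back than shut.
Start: joints at [1.582, 0.04, 0.085, 0, -1.615, -0.334], TCP at [0.19, 0.569, 0.231] pointing down, gripper open.
Joint ranges: [-2.56, 2.56], [-1.29, 2.01], [-1.08, 1.49], [-3.29, 1.98], [-2.81, -0.18], [-2.99, 2.99]. Speed limits (rad/s): [2.57, 2.57, 3.01, 3.14, 3.14, 3.14].

INTERFACE

Orientations are given as a rotation vector (axis times angle).
In Python, from cell import readout, read_camera, ctrl, find_in, place_of gives the robot as it stands.
- The arm moves only by the tool move_arm, never from a script. Its argument "motion" is a list that holds one entry, the list of rows, each a list of 6 numbers: the shift along the tool's x, y, z in m, then the turn, a rotation vector about the tool's x, y, z in rad. In form: [[[tx, ty, tz, rx, ry, rz], ...]]. A call has 1 to 20 rows; each row is the pose to reach, as a shift and turn from the pose commanded when the call began, along the tool's axes at that moment; what a row does not reach only later rows make up. A row lasts 1/10 s, in which the tool goes at most 50 mm and 8.59 degrees, less where a joint would pass 70% of its speed; a pose out of reach is approached as far as the arm can. A call with a gripper value outside its range is refused whole. "hand" is the finger opening in m, from 0 to 0.0854, set as the call begins (left out, the last holds). The fingers move at their own pace and stop on an object; "grip_force" is the grip in N (left out, the last holds). Time passes only in rows, so rows that repeat a pose let the fingers close. It gives the time, the measured TCP pose, the force, the opening and the grip force at its end, in the units of the state.
- readout.state(): the state, without advancing time (a new reading comes with each control period).
- read_camera(name): name is "scene" or "side" or "wrist"; returns a dict with "frame" (384x512x3 uint8, red, green, blue), "vfov" (degrees; the focal length in pixels is half the picture's height over the tangent of half this angle, whatever the lens; pixels are square), "cx", "cy" (the principal point, pixels), "pose" (4x4, takes a point from camera to world coordinates). Camera axes: x right, y up, looking along -z (the intrinsics and any distortion apply to the point x, -y, -z); pixel columns grow to the right and rows downward; lengths in m; the calibration is good to about 2 mm. A picture is of the moment at which its call begins. There is no depth.
- ctrl.close_job(): hands the job in; it is judged then, once.
Trained networks look in a picture, given as the dict that the camera call returned (one of the last four; its "shot" number tells which), for a name from the list of things; names that differ only in an ending like _2 or _b are one class to them, and where a whole thing is asked for, a point or a joint stands for the part that bears it (a point fixed in the world has none). Each returns a list of dicts, best first, with "confidence" (0 to 1); they miss things now and then, are a little off and sometimes report something else, mostly with a low value. They report only what shows in the picture. A call takes as long as a camera call. They do not tell look-alikes from the thing itself.
- find_in(picture, name): "rect" ([left, top, right, bottom] in pixels, round what is visible of it).
- place_of(picture, name): "point" ([column, row] in pixels: a listed point, or the origin of a listed thing).
The state is a dict: "clock": time; "qpos": joint angles; "joint_velocities": joint speeds; "effort": joint torques, N m; "eef_pos": TCP position; "tcp_rot": TCP orientation; "contact_force": force on the tool from outside, world axes, zero at the start; "wrist_torque": the same for the moment, N m; "finger_gap": finger opening in m; "grip_force": force on a finger pad.
Only numpy, scipy, OpenCV 4.12 (cv2) and the standard library are available. Lean on these libraries where they do the work, as an engineer would, in place of code of your own. Each camera call takes 0.05 s, during which the arm holds its last target. There are 200 camera calls.

TASK

The ball bearing sits loose in the grey hold-down fixture. Wind the fixture's brass wing screw clockwise (seen from above) by pushing its wings round with the fingertips, stroke after stroke, gently and without ever pinching it, until it is fully down at its stop and the foot holds the bearing; ease off when you feel the stop. Do not touch the bearing in its seat, leave everything else on the counter alone, and draw the hand clear at the end.

Things in the scene. Friction and masses are not known exactly. Their poses are not given: they have to be found in the camera images.
- wing_screw (a joint): turn of the brass wing screw about its upright axis, rad, over several turns: 0 = fully unscrewed, 14.0 = fully down at its hard stop; grows clockwise seen from above; starts between 0 and 4.5. Loose: about 2 N on a wing turns it, and it stays where it is left; over 35 N on it (a pinch, or forcing the stop) is too much. It sinks 8 mm per turn (0.00127 m per rad).
- wing_a (a point): centre of the ear of one wing, 33 mm from the screw's axis. The two brass wings stand 180 degrees apart, each ending in an upright flat round ear, 28 in diameter and 8 thick, its flat faces looking along the turning direction; 94 over both wings
- wing_b (a point): centre of the ear of the other wing, 33 mm from the axis, 180 degrees from wing_a
- screw_axis (a point): point on the screw's axis at the height of the ears' centres: 0.110 above the counter at joint 0, 0.092 at joint 14.0. Hub 26 across, 27 tall. Nothing stands above the wings, and the fingers have room all round them down to the blue bridge, whose top is at 0.074 (cap nuts at its ends, 52 from the axis, reach 0.078).
- hold_down: the fixture, fixed to the counter: grey base 130x140x14, on it a seat of four short brass pins (9 tall) round the bearing, two steel pillars 104 apart along its y, and across them a blue bridge 36x134x12 with the wing screw upright in its middle. Origin: centre of the underside, on the screw's axis; z up.
- pressure_foot: round black foot under the screw, 44 in diameter, on a spring; it sinks with the screw and does not turn. Its origin lies on the screw's axis. It meets the bearing at a joint value of about 12.6 and then presses with some 3 N, growing to about 8 N at the stop.
- bearing: steel ball bearing, 62 diameter, 16 tall, loose in the fixture's seat between four brass pins (1.5 mm play) under the foot. Origin: centre of the underside.
- bolt_m16_a: bystander: grey steel hex bolt standing on its head, 28x24x70 mm, loose, to be left alone. Origin: centre of its underside.
- air_fitting: bystander: brass air coupling standing on its hex, 26x22x50 mm, loose, to be left alone. Origin: centre of its underside.
- part_box_3: bystander: small blue carton, 50x50x42 mm, loose, to be left alone. Origin: centre of its underside.
- padlock: bystander: brass padlock lying flat, 57x40x14 mm, loose, to be left alone. Origin: centre of its underside.
- relay_0: bystander: black plug-in relay with brass blades up, 27x27x36 mm, loose, to be left alone. Origin: centre of its underside.
- tape_measure: bystander: yellow tape measure standing on edge, 34x80x60 mm, loose, to be left alone. Origin: centre of its underside.
There are look-alikes about, which are no part of the job. Leave any purple look-alike of the hold_down alone.

How it is judged:
By the outcome, as a careful person would: the job done as asked, in the order asked, and still so for the second after the job is handed in, with the robot touching nothing.
It also fails if it takes over 72 s, if anything falls off the work surface, if the arm or the gripper's body presses on something with over 40 N, if the wrist force passes 120 N, or if a joint passes its speed limit or range.

## Working session

There is one attempt and no reset: what is moved stays moved. The work goes in short steps, Python scripts to look and compute and a tool call to move; the robot and the scene stay as the last step left them, time stands still between calls to the robot, and variables do not carry over. Pictures are saved under pics/ and viewed, at most 10 in all, crops included, and the job is handed in when it is done.

Besides the shell and the picture viewer there is one more tool, called after "Call:" as name([rows], argument=value, ...), one row to a line, values as JSON. move_arm: Moves the arm, as the interface text tells. Its arguments: {"type":"object","properties":{"motion":{"type":"array"},"hand":{"type":"number"},"grip_force":{"type":"number"}},"required":["motion"]}

```bash
mkdir -p pics
cat > h.py <<'E'
import numpy as np,cv2
from cell import readout,read_camera,ctrl,find_in,place_of
from scipy.spatial.transform import Rotation as R
def ray(p,uv):
    f=p["frame"].shape[0]/2/np.tan(np.radians(p["vfov"])/2)
    d=np.array([(uv[0]-p["cx"])/f,-(uv[1]-p["cy"])/f,-1.]);T=np.array(p["pose"])
    return T[:3,3],T[:3,:3]@d
def atz(p,uv,z):
    o,d=ray(p,uv);return o+d*(z-o[2])/d[2]
def proj(p,X):
    T=np.array(p["pose"]);c=T[:3,:3].T@(np.array(X)-T[:3,3]);f=p["frame"].shape[0]/2/np.tan(np.radians(p["vfov"])/2)
    return np.array([p["cx"]-f*c[0]/c[2],p["cy"]+f*c[1]/c[2]])
def tri(a,ua,b,ub):
    A=[];B=[]
    for p,u in((a,ua),(b,ub)):
        o,d=ray(p,u);d=d/np.linalg.norm(d);M=np.eye(3)-np.outer(d,d);A.append(M);B.append(M@o)
    return np.linalg.lstsq(np.vstack(A),np.hstack(B),rcond=None)[0]
def save(p,n,box=None,s=1):
    f=p["frame"]
    if box:f=f[box[1]:box[3],box[0]:box[2]]
    cv2.imwrite("pics/"+n,cv2.resize(f[:,:,::-1],None,fx=s,fy=s,interpolation=cv2.INTER_CUBIC))
E
python3 - <<'E'
from h import *
np.set_printoptions(precision=4,suppress=True)
P={n:read_camera(n) for n in("scene","side","wrist")}
for n,p in P.items():
    print(n,[k for k in p],np.array(p["pose"])[:3,3],p["vfov"])
    for t in("hold_down","wing_screw","wing_a","wing_b","screw_axis"):
        print(n,t,[(np.round(r.get("point"),1),round(r["confidence"],2)) for r in place_of(p,t)] if t!="wing_screw" else [(np.round(r["rect"]),round(r["confidence"],2)) for r in find_in(p,t)])
f=[cv2.resize(P[n]["frame"],(400,300)) for n in P]+[np.zeros((300,400,3),np.uint8)]
cv2.imwrite("pics/a.png",np.vstack([np.hstack(f[:2]),np.hstack(f[2:])])[:,:,::-1])
s=readout.state();print(s)
E
```

```text
scene ['frame', 'vfov', 'cx', 'cy', 'pose', 'shot'] [-0.1025 -1.2291  0.7269] 42.439981174622034
scene hold_down [(array([198.4, 195.8]), 0.85), (array([214.2, 270.3]), 0.85), (array([256.5, 220.2]), 0.74)]
scene wing_screw [(array([197., 224., 230., 239.]), 0.69), (array([185., 160., 213., 168.]), 0.61)]
scene wing_a [(array([205.7, 162.8]), 0.77), (array([201.7, 236.6]), 0.7), (array([227.5, 227.1]), 0.64), (array([187.3, 166.5]), 0.54), (array([254.2, 194.6]), 0.49), (array([255.7, 186.3]), 0.44)]
scene wing_b [(array([205.7, 162.8]), 0.77), (array([201.7, 236.6]), 0.7), (array([227.5, 227.1]), 0.64), (array([187.3, 166.5]), 0.54), (array([254.2, 194.6]), 0.49), (array([255.7, 186.3]), 0.44)]
scene screw_axis [(array([195.8, 162.1]), 0.64), (array([215.4, 232.7]), 0.56)]
side ['frame', 'vfov', 'cx', 'cy', 'pose', 'shot'] [ 0.4779 -0.9682  0.5198] 55.40279270748124
side hold_down [(array([251.4, 176.2]), 0.83), (array([194. , 248.1]), 0.74), (array([280.5, 210.8]), 0.7)]
side wing_screw [(array([176., 201., 214., 218.]), 0.86), (array([238., 145., 262., 152.]), 0.65), (array([270.,
[... 516 characters left out ...]
.6, 208.8]), 0.6)]
wrist ['frame', 'vfov', 'cx', 'cy', 'pose', 'shot'] [0.2556 0.5475 0.3739] 61.32633285770642
wrist hold_down []
wrist wing_screw []
wrist wing_a []
wrist wing_b []
wrist screw_axis []
{'clock': 0.9, 'qpos': array([ 1.5817,  0.0402,  0.0848, -0.    , -1.6155, -0.3337]), 'joint_velocities': array([-0.0003, -0.0005,  0.0009, -0.001 , -0.0021,  0.0015]), 'effort': array([  0.0001, -36.7929,  34.7442,   6.933 ,  -0.0009,   0.    ]), 'eef_pos': array([0.1903, 0.569 , 0.2312]), 'tcp_rot': array([ 3.1006, -0.5049,  0.    ]), 'contact_force': array([-0.4816,  0.4639, -0.6458]), 'wrist_torque': array([-0.0174,  0.0593, -0.0186]), 'grip_force': 0.0, 'finger_gap': 0.08516518988462728}
```

View pics/a.png

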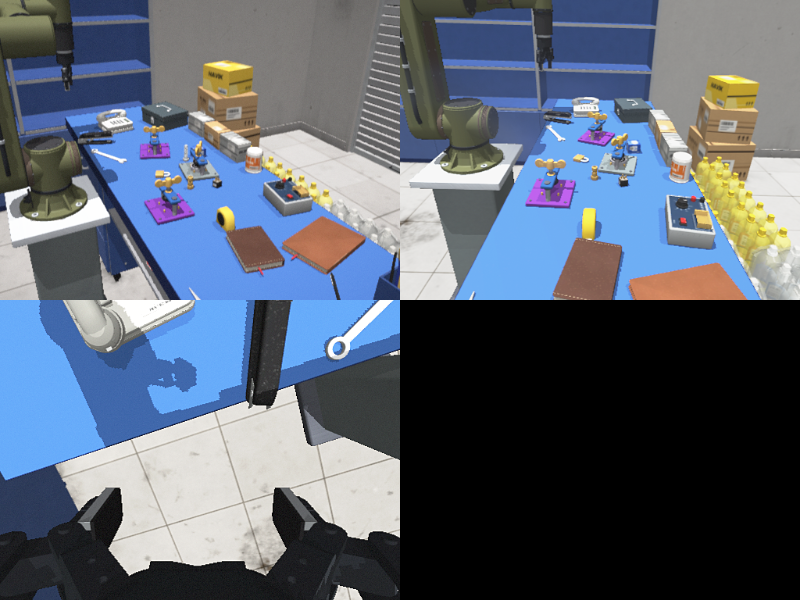

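Three fixtures show up. Scene (198,196)/side (251,176) and scene (214,270)/side (194,248) have purple bases. Scene (256,220)/side (280,211) has a grey base, which fits the description. I'll confirm it in one crop and measure it.

Run:
```python
from h import *
np.set_printoptions(precision=4,suppress=True)
a=read_camera("scene");b=read_camera("side")
def near(l,u,k=12):return [r for r in l if np.linalg.norm(np.array(r["point"])-u)<k]
print("hd z0",atz(a,(256.5,220.2),0),atz(b,(280.5,210.8),0),tri(a,(256.5,220.2),b,(280.5,210.8)))
for z in(.092,.1,.11):
  print(z,[atz(a,u,z) for u in((254.2,194.6),(255.7,186.3))],[atz(b,u,z) for u in((274.2,179.6),(288.3,174.7),(281,179.4))])
for t in("bolt_m16_a","air_fitting","part_box_3","padlock","relay_0","tape_measure"):
  print(t,[[(atz(p,r["point"],0)[:2],round(r["confidence"],2)) for r in place_of(p,t)[:3]] for p in (a,b)])
f1=cv2.resize(a["frame"][160:250,205:305],(400,360),interpolation=cv2.INTER_CUBIC)
f2=cv2.resize(b["frame"][150:240,230:330],(400,360),interpolation=cv2.INTER_CUBIC)
cv2.imwrite("pics/b.png",np.hstack([f1,f2])[:,:,::-1])
```

```text
hd z0 [ 0.564  -0.0224  0.    ] [ 0.5591 -0.012   0.    ] [ 0.5571 -0.0343  0.0097]
0.092 [array([ 0.5529, -0.0246,  0.092 ]), array([0.5867, 0.0285, 0.092 ])] [array([0.5367, 0.0078, 0.092 ]), array([0.5808, 0.0474, 0.092 ]), array([0.5567, 0.0106, 0.092 ])]
0.1 [array([ 0.5446, -0.0398,  0.1   ]), array([0.578 , 0.0127, 0.1   ])] [array([ 0.5356, -0.0105,  0.1   ]), array([0.5788, 0.0284, 0.1   ]), array([ 0.5552, -0.0077,  0.1   ])]
0.11 [array([ 0.5343, -0.0588,  0.11  ]), array([ 0.5671, -0.0072,  0.11  ])] [array([ 0.5342, -0.0333,  0.11  ]), array([0.5764, 0.0047, 0.11  ]), array([ 0.5534, -0.0306,  0.11  ])]
bolt_m16_a [[(array([0.552, 0.088]), 0.43)], []]
air_fitting [[(array([ 0.4817, -0.1014]), 0.45), (array([ 0.5599, -0.1481]), 0.35)], [(array([ 0.472 , -0.1178]), 0.68)]]
part_box_3 [[(array([0.6279, 0.1046]), 0.47)], [(array([ 0.568 , -0.1526]), 0.65)]]
padlock [[(array([0.4248, 0.0198]), 0.49)], [(array([0.4153, 0.0052]), 0.65)]]
relay_0 [[(array([ 0.5676, -0.1656]), 0.51)], [(array([ 0.5634, -0.1624]), 0.59)]]
tape_measure [[(array([ 0.4509, -0.396 ]), 0.82), (array([ 0.4756, -0.1089]), 0.57)], [(array([ 0.456 , -0.3871]), 0.61)]]
```

View pics/b.png

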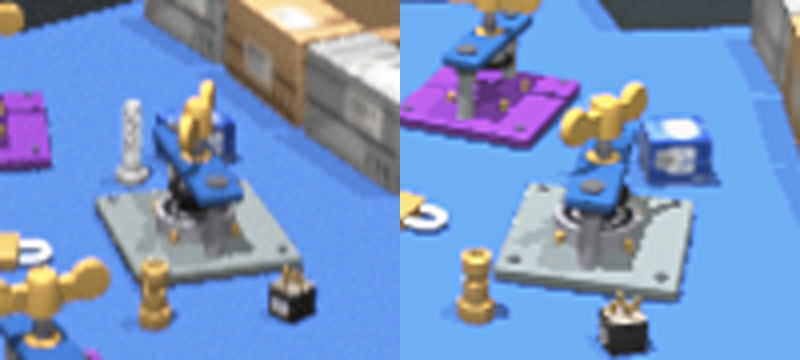

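The crop confirms it: the fixture at scene (256,220) has the grey base, and its brass wings lie roughly along a diagonal. Next I work out the move that puts it in the wrist camera's view.

Run:
```python
from h import *
np.set_printoptions(precision=4,suppress=True)
p=read_camera("wrist");s=readout.state()
Rt=R.from_rotvec(s["tcp_rot"]).as_matrix();T=np.array(p["pose"])
print("cam fwd in tool",Rt.T@(-T[:3,2]),"pos",Rt.T@(T[:3,3]-s["eef_pos"]),"up",Rt.T@T[:3,1])
for z in (.28,.25): print(Rt.T@(np.array([.54,-.015,z])-s["eef_pos"]))
```

```text
cam fwd in tool [-0.2711  0.0009  0.9626] pos [ 0.0688 -0.0004 -0.1435] up [ 0.9626 -0.0006  0.2711]
[ 0.5169  0.4429 -0.0487]
[ 0.5169  0.4429 -0.0187]
```

Call:
move_arm([
  [[0.01,0.01,-0.02,0,0,0],[0.035,0.03,-0.02,0,0,0],[0.07,0.058,-0.02,0,0,0],[0.105,0.087,-0.02,0,0,0],[0.14,0.116,-0.02,0,0,0],[0.175,0.145,-0.02,0,0,0],[0.21,0.174,-0.02,0,0,0],[0.245,0.203,-0.02,0,0,0],[0.28,0.232,-0.02,0,0,0],[0.315,0.261,-0.02,0,0,0],[0.35,0.29,-0.02,0,0,0],[0.385,0.32,-0.02,0,0,0],[0.42,0.349,-0.02,0,0,0],[0.455,0.378,-0.02,0,0,0],[0.485,0.403,-0.02,0,0,0],[0.51,0.423,-0.02,0,0,0],[0.525,0.435,-0.02,0,0,0],[0.53,0.44,-0.02,0,0,0],[0.53,0.44,-0.02,0,0,0],[0.53,0.44,-0.02,0,0,0]],
], hand=0.058)

```text
clock: 3.65
eef_pos: [0.5531, -0.0159, 0.2515]
tcp_rot: [-3.101, 0.504, -0.0]
contact_force: [0.8, -0.2, 0.4]
finger_gap: 0.0581
grip_force: 0.0
```

```bash
cat > look.py <<'E'
from h import *
import sys
np.set_printoptions(precision=4,suppress=True)
p=read_camera("wrist");s=readout.state()
print(s["clock"],s["qpos"],s["eef_pos"],s["tcp_rot"],s["contact_force"],s["wrist_torque"],s["finger_gap"])
for t,z in(("wing_a",.106),("screw_axis",.106),("hold_down",0)):
    for r in place_of(p,t)[:4]: print(t,np.round(r["point"]),round(r["confidence"],2),atz(p,r["point"],z))
save(p,sys.argv[1])
E
python3 look.py c.png
```

```text
3.7 [ 0.3348 -0.0811  0.0022 -0.     -1.6537  0.9141] [ 0.5531 -0.0156  0.2516] [-3.1008  0.5033 -0.0006] [-0.1412 -0.0193 -0.8473] [0.0065 0.0023 0.0261] 0.05825800055925235
wing_a [284. 186.] 0.93 [ 0.5343 -0.0405  0.106 ]
wing_a [503. 284.] 0.91 [ 0.3662 -0.2204  0.106 ]
wing_a [ 42. 297.] 0.9 [0.4998 0.2294 0.106 ]
wing_a [511. 335.] 0.88 [ 0.3005 -0.2214  0.106 ]
screw_axis [507. 313.] 0.93 [ 0.3298 -0.2204  0.106 ]
screw_axis [255. 172.] 0.86 [ 0.5551 -0.0191  0.106 ]
hold_down [255. 152.] 0.92 [ 0.5562 -0.0202  0.    ]
hold_down [444. 262.] 0.82 [ 0.3333 -0.2167  0.    ]
```

View pics/c.png

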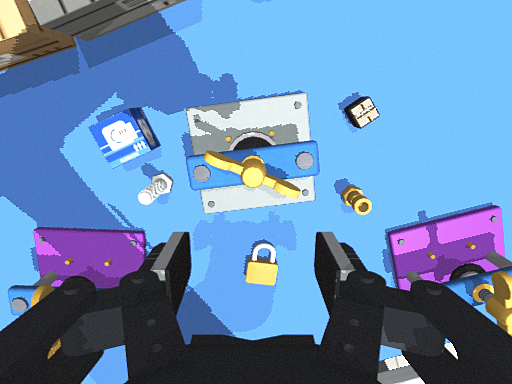

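The grey fixture's screw is seen from above at (255,172), with ears at about (284,186) and (215,160). That gives an axis near (0.5555, -0.0195), with the wings at about 45° in the world frame. I'll turn the hand so the fingers sit behind the wings, then descend.

Call:
move_arm([
  [[0.001,0.001,0.01,0,0,-0.1],[0.003,0.003,0.03,0,0,-0.22],[0.003,0.003,0.055,0,0,-0.35],[0.003,0.003,0.08,0,0,-0.45],[0.003,0.003,0.1,0,0,-0.5],[0.003,0.003,0.115,0,0,-0.5],[0.003,0.003,0.13,0,0,-0.5],[0.003,0.003,0.145,0,0,-0.5],[0.003,0.003,0.158,0,0,-0.5],[0.003,0.003,0.163,0,0,-0.5],[0.003,0.003,0.163,0,0,-0.5],[0.003,0.003,0.163,0,0,-0.5]],
])

```text
clock: 5.05
eef_pos: [0.5557, -0.0203, 0.089]
tcp_rot: [3.129, 0.278, 0.002]
contact_force: [0.5, 0.1, 0.5]
finger_gap: 0.0582
grip_force: 0.0
```

```bash
python3 look.py d.png
```

```text
5.1 [ 0.3251 -0.0476 -0.2622  0.0006 -1.3549  1.4227] [ 0.5558 -0.0202  0.0892] [3.1291 0.2779 0.0022] [ 0.2999 -0.0017  0.4589] [-0.0041 -0.0201  0.0299] 0.05818935560539183
wing_a [191. 210.] 0.98 [0.5749 0.009  0.106 ]
wing_a [288. 316.] 0.87 [ 0.5319 -0.0412  0.106 ]
wing_a [426. 211.] 0.68 [ 0.5917 -0.0866  0.106 ]
screw_axis [245. 265.] 0.97 [ 0.5539 -0.0174  0.106 ]
hold_down [248. 193.] 0.98 [ 0.5553 -0.0169  0.    ]
```

View pics/d.png

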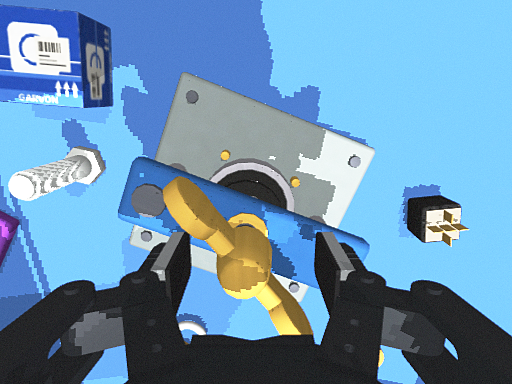

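Call:
move_arm([
  [[0,-0.002,0.003,0,0,0.04],[0,-0.002,0.005,0,0,0.1],[0,-0.002,0.005,0,0,0.17],[0,-0.002,0.005,0,0,0.24],[0,-0.002,0.005,0,0,0.3],[0,-0.002,0.005,0,0,0.36],[0,-0.002,0.005,0,0,0.42],[0,-0.002,0.005,0,0,0.48],[0,-0.002,0.005,0,0,0.54],[0,-0.002,0.005,0,0,0.6],[0,-0.002,0.005,0,0,0.67],[0,-0.002,0.005,0,0,0.74],[0,-0.002,0.005,0,0,0.81],[0,-0.002,0.005,0,0,0.88],[0,-0.002,0.005,0,0,0.95],[0,-0.002,0.005,0,0,1.02],[0,-0.002,0.005,0,0,1.1]],
])

```text
clock: 6.95
eef_pos: [0.5546, -0.0179, 0.0832]
tcp_rot: [-2.811, 1.403, 0.001]
contact_force: [-1.1, 1.1, -0.8]
finger_gap: 0.0577
grip_force: 0.8
```

```bash
python3 look.py e.png
```

```text
7.0 [ 0.3292 -0.0456 -0.271  -0.0006 -1.3457  0.312 ] [ 0.5547 -0.0179  0.0832] [-2.808   1.4083  0.0011] [-0.7432 -0.1861 -0.7181] [0.2512 0.2377 0.0083] 0.05782699250634097
wing_a [180. 235.] 0.78 [ 0.5872 -0.0125  0.106 ]
wing_a [318. 305.] 0.7 [ 0.5219 -0.0208  0.106 ]
wing_a [251. 270.] 0.52 [ 0.5549 -0.0167  0.106 ]
screw_axis [250. 270.] 0.9 [ 0.5551 -0.0166  0.106 ]
screw_axis [315. 308.] 0.32 [ 0.5218 -0.019   0.106 ]
hold_down [251. 194.] 0.98 [ 0.556  -0.0173 -0.    ]
```

View pics/e.png

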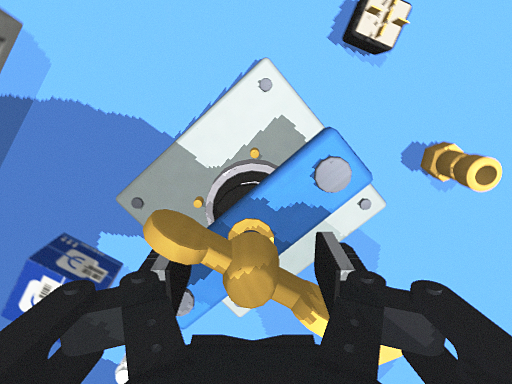

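Both fingertips are pushing their ears: the hub is at (250,270) and the ears at (180,235) and (318,305), about 0.74 rad further on. I'll continue the stroke.

Call:
move_arm([
  [[0,0,0,0,0,0.08],[0,0,0,0,0,0.18],[0,0,0,0,0,0.28],[0,0,0,0,0,0.38],[0,0,0,0,0,0.48],[0,0,0,0,0,0.58],[0,0,0,0,0,0.68],[0,0,0,0,0,0.78],[0,0,0,0,0,0.88],[0,0,0,0,0,0.98],[0,0,0,0,0,1.08],[0,0,0,0,0,1.18],[0,0,0,0,0,1.28],[0,0,0,0,0,1.38],[0,0,0,0,0,1.48],[0,0,0,0,0,1.58],[0,0,0,0,0,1.68],[0,0,0,0,0,1.78],[0,0,0,0,0,1.88],[0,0,0,0,0,1.98]],
])

```text
clock: 9.15
eef_pos: [0.5545, -0.0182, 0.083]
tcp_rot: [0.371, -3.119, -0.0]
contact_force: [-1.9, 0.9, -1.7]
finger_gap: 0.0583
grip_force: 0.9
```

Call:
move_arm([
  [[0,0,0,0,0,0.1],[0,0,0,0,0,0.2],[0,0,0,0,0,0.3],[0,0,0,0,0,0.4],[0,0,0,0,0,0.5],[0,0,0,0,0,0.6],[0,0,0,0,0,0.7],[0,0,0,0,0,0.8],[0,0,0,0,0,0.9],[0,0,0,0,0,1.0],[0,0,0,0,0,1.06],[0,0,0,0,0,1.06]],
])

```text
clock: 10.35
eef_pos: [0.5548, -0.0182, 0.0833]
tcp_rot: [-1.252, -2.881, 0.0]
contact_force: [-0.4, 0.3, -0.7]
finger_gap: 0.0581
grip_force: 0.3
```

```bash
python3 look.py f.png
```

```text
10.4 [ 0.329  -0.0455 -0.2708  0.0002 -1.3453 -2.7184] [ 0.555  -0.0182  0.0834] [ 1.2501  2.8819 -0.    ] [-1.0052  0.579  -0.2745] [0.261  0.2273 0.0243] 0.057999613618186105
wing_a [319. 298.] 0.64 [ 0.5858 -0.0088  0.106 ]
screw_axis [255. 262.] 0.86 [ 0.5541 -0.0149  0.106 ]
hold_down [254. 191.] 0.61 [ 0.5543 -0.0147  0.    ]
```

Call:
move_arm([
  [[0,0,0,0,0,-0.08],[0,0,-0.01,0,0,-0.15],[0,0,-0.03,0,0,-0.22],[0,0,-0.05,0,0,-0.3],[0,0,-0.06,0,0,-0.43],[0,0,-0.06,0,0,-0.57],[0,0,-0.06,0,0,-0.71],[0,0,-0.06,0,0,-0.85],[0,0,-0.06,0,0,-0.99],[0,0,-0.06,0,0,-1.13],[0,0,-0.06,0,0,-1.27],[0,0,-0.06,0,0,-1.41],[0,0,-0.06,0,0,-1.55],[0,0,-0.06,0,0,-1.69],[0,0,-0.06,0,0,-1.83],[0,0,-0.06,0,0,-1.97],[0,0,-0.06,0,0,-2.11],[0,0,-0.06,0,0,-2.25],[0,0,-0.06,0,0,-2.39],[0,0,-0.06,0,0,-2.5]],
])

```text
clock: 12.55
eef_pos: [0.5551, -0.0185, 0.1437]
tcp_rot: [-2.345, 2.09, -0.001]
contact_force: [-1.1, 0.1, -0.8]
finger_gap: 0.0578
grip_force: 0.0
```

Call:
move_arm([
  [[0,0,0,0,0,-0.13],[0,0,0,0,0,-0.27],[0,0,0,0,0,-0.41],[0,0,0,0,0,-0.55],[0,0,0,0,0,-0.69],[0,0,0,0,0,-0.82],[0,0,0,0,0,-0.9],[0,0,0.01,0,0,-0.92],[0,0,0.025,0,0,-0.92],[0,0,0.04,0,0,-0.92],[0,0,0.055,0,0,-0.92],[0,0,0.06,0,0,-0.92]],
])

```text
clock: 13.75
eef_pos: [0.5535, -0.0185, 0.0801]
tcp_rot: [3.025, -0.843, -0.006]
contact_force: [0.6, 0.3, -0.5]
finger_gap: 0.0578
grip_force: 0.0
```

```bash
python3 look.py g.png
```

```text
13.8 [ 0.3289 -0.0436 -0.2743 -0.0005 -1.3439  0.6986] [ 0.5536 -0.0185  0.0804] [ 3.0247 -0.8425 -0.0055] [-0.4907  0.463  -0.5819] [-0.0022  0.0631  0.0214] 0.0576159561290058
wing_a [187. 215.] 0.88 [ 0.5881 -0.0095  0.106 ]
wing_a [300. 320.] 0.76 [ 0.524  -0.0239  0.106 ]
screw_axis [245. 270.] 0.78 [ 0.5564 -0.0165  0.106 ]
hold_down [251. 195.] 0.59 [ 0.5545 -0.0179  0.    ]
```

View pics/g.png

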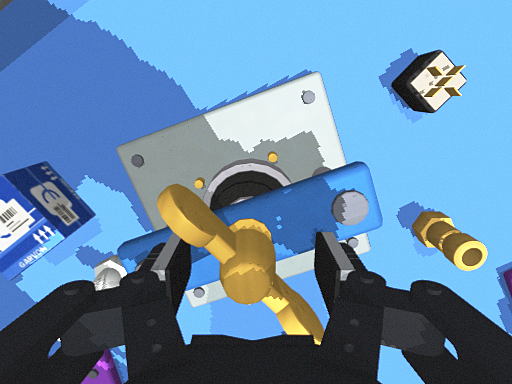

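The wings are where predicted, with ears at (187,215) and (300,320), and the fingers are behind them again. Stroke two.

Call:
move_arm([
  [[0,0,0,0,0,0.08],[0,0,0,0,0,0.15],[0,0,0,0,0,0.22],[0,0,0,0,0,0.29],[0,0,0,0,0,0.36],[0,0,0,0,0,0.44],[0,0,0,0,0,0.54],[0,0,0,0,0,0.64],[0,0,0,0,0,0.74],[0,0,0,0,0,0.84],[0,0,0,0,0,0.94],[0,0,0,0,0,1.04],[0,0,0,0,0,1.14],[0,0,0,0,0,1.24],[0,0,0,0,0,1.34],[0,0,0,0,0,1.44],[0,0,0,0,0,1.54],[0,0,0,0,0,1.64],[0,0,0,0,0,1.74],[0,0,0,0,0,1.84]],
])

```text
clock: 15.95
eef_pos: [0.5553, -0.018, 0.0841]
tcp_rot: [-1.157, 2.919, 0.0]
contact_force: [0.7, 0.2, -1.8]
finger_gap: 0.0579
grip_force: 0.8
```

Call:
move_arm([
  [[0,0,0,0,0,0.1],[0,0,0,0,0,0.2],[0,0,0,0,0,0.3],[0,0,0,0,0,0.4],[0,0,0,0,0,0.5],[0,0,0,0,0,0.6],[0,0,0,0,0,0.7],[0,0,0,0,0,0.8],[0,0,0,0,0,0.9],[0,0,0,0,0,1.0],[0,0,0,0,0,1.1],[0,0,0,0,0,1.2],[0,0,0,0,0,1.3],[0,0,0,0,0,1.4],[0,0,0,0,0,1.5],[0,0,0,0,0,1.58],[0,0,0,0,0,1.6]],
])

```text
clock: 17.65
eef_pos: [0.555, -0.0179, 0.0838]
tcp_rot: [1.285, 2.867, 0.001]
contact_force: [-1.4, 0.7, -0.9]
finger_gap: 0.0582
grip_force: 0.7
```

```bash
cat > look3.py <<'E'
from h import *
np.set_printoptions(precision=4,suppress=True)
s=readout.state();print(s["clock"],s["qpos"],s["eef_pos"],s["wrist_torque"])
P=[read_camera(n) for n in("scene","side")]
W=[]
for p in P:
    c=np.array([proj(p,[.555,-.0175,.1])])
    W.append([np.array(r["point"]) for r in place_of(p,"wing_a") if np.linalg.norm(r["point"]-c)<20]);print(W[-1])
p=P[1];fo=[(r["point"],r["confidence"]) for r in place_of(p,"pressure_foot")];print(fo,[proj(p,[.555,-.0175,z]) for z in(.07,.1)])
for a in W[0]:
    for b in W[1]: print(tri(P[0],a,P[1],b))
E
python3 look3.py
```

```text
17.65 [ 0.3292 -0.0459 -0.2703 -0.0003 -1.3458 -2.7425] [ 0.555  -0.0179  0.0838] [0.3943 0.4927 0.0309]
[array([244. , 196.8]), array([261.7, 190.5])]
[array([267.2, 182.5]), array([293.1, 182.3])]
[([251.9, 176.9], 0.41)] [array([280.5306, 190.3086]), array([281.1186, 180.7815])]
[ 0.5149 -0.0302  0.097 ]
[0.6075 0.1496 0.011 ]
[ 0.5112 -0.1452  0.1569]
[ 0.591  -0.003   0.0896]
```

Call:
move_arm([
  [[0,0,0,0,0,-0.08],[0,0,-0.01,0,0,-0.15],[0,0,-0.03,0,0,-0.22],[0,0,-0.05,0,0,-0.3],[0,0,-0.06,0,0,-0.43],[0,0,-0.06,0,0,-0.57],[0,0,-0.06,0,0,-0.71],[0,0,-0.06,0,0,-0.85],[0,0,-0.06,0,0,-0.99],[0,0,-0.06,0,0,-1.13],[0,0,-0.06,0,0,-1.27],[0,0,-0.06,0,0,-1.41],[0,0,-0.06,0,0,-1.55],[0,0,-0.06,0,0,-1.69],[0,0,-0.06,0,0,-1.83],[0,0,-0.06,0,0,-1.97],[0,0,-0.06,0,0,-2.11],[0,0,-0.06,0,0,-2.25],[0,0,-0.06,0,0,-2.39],[0,0,-0.06,0,0,-2.5]],
])

```text
clock: 19.9
eef_pos: [0.5552, -0.0185, 0.1438]
tcp_rot: [-2.323, 2.114, -0.002]
contact_force: [0.4, 0.8, -0.2]
finger_gap: 0.0578
grip_force: 0.0
```

Call:
move_arm([
  [[0,0,0,0,0,-0.13],[0,0,0,0,0,-0.27],[0,0,0,0,0,-0.41],[0,0,0,0,0,-0.55],[0,0,0,0,0,-0.69],[0,0,0,0,0,-0.82],[0,0,0,0,0,-0.9],[0,0,0.01,0,0,-0.92],[0,0,0.025,0,0,-0.92],[0,0,0.04,0,0,-0.92],[0,0,0.055,0,0,-0.92],[0,0,0.06,0,0,-0.92]],
])

```text
clock: 21.1
eef_pos: [0.5535, -0.0185, 0.0802]
tcp_rot: [3.016, -0.873, -0.006]
contact_force: [-0.6, -1.1, -0.2]
finger_gap: 0.0584
grip_force: 0.0
```

```bash
python3 look.py i.png; python3 look3.py
```

```text
21.15 [ 0.329  -0.0435 -0.2743 -0.0005 -1.3439  0.6786] [ 0.5537 -0.0185  0.0804] [ 3.016  -0.8727 -0.0054] [-0.6513  0.3323 -0.838 ] [-0.0172 -0.0098 -0.0426] 0.05812763239831325
wing_a [298. 313.] 0.98 [ 0.5274 -0.0243  0.106 ]
wing_a [193. 213.] 0.64 [ 0.5877 -0.0127  0.106 ]
wing_a [ 47. 212.] 0.41 [0.6182 0.0343 0.106 ]
screw_axis [244. 266.] 0.92 [ 0.558 -0.017  0.106]
hold_down [251. 194.] 0.77 [ 0.5555 -0.0187  0.    ]
21.3 [ 0.3289 -0.0455 -0.2704  0.0006 -1.3455  0.6788] [ 0.5552 -0.0183  0.0837] [-0.0386 -0.0215  0.0144]
[array([243.4, 192.8]), array([263.1, 189.3])]
[array([267.2, 180.9]), array([294. , 183.1])]
[([252.1, 228.8], 0.44), ([251.2, 177.0], 0.37)] [array([280.5306, 190.3086]), array([281.1186, 180.7815])]
[ 0.5154 -0.0256  0.104 ]
[0.6141 0.1671 0.009 ]
[ 0.5107 -0.1537  0.1645]
[ 0.5935 -0.0077  0.0922]
```

View pics/i.png

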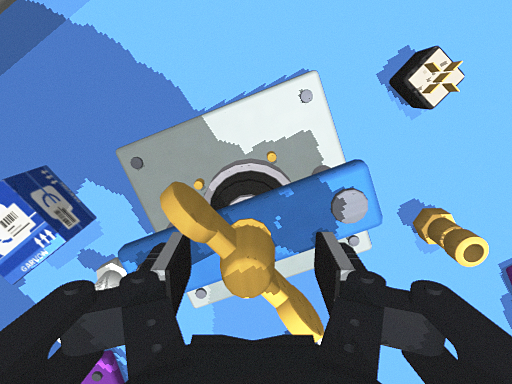

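Same arrangement as before, with ears at (193,213) and (298,313). Stroke three covers 2.2 rad at normal speed, then goes gently in case the stop is near.

Call:
move_arm([
  [[0,0,0,0,0,0.08],[0,0,0,0,0,0.15],[0,0,0,0,0,0.22],[0,0,0,0,0,0.29],[0,0,0,0,0,0.36],[0,0,0,0,0,0.44],[0,0,0,0,0,0.54],[0,0,0,0,0,0.64],[0,0,0,0,0,0.74],[0,0,0,0,0,0.84],[0,0,0,0,0,0.94],[0,0,0,0,0,1.04],[0,0,0,0,0,1.14],[0,0,0,0,0,1.24],[0,0,0,0,0,1.34],[0,0,0,0,0,1.44],[0,0,0,0,0,1.54],[0,0,0,0,0,1.64],[0,0,0,0,0,1.74],[0,0,0,0,0,1.84]],
])

```text
clock: 23.55
eef_pos: [0.5552, -0.0179, 0.0835]
tcp_rot: [-1.128, 2.931, 0.0]
contact_force: [-0.1, 0.6, -1.0]
finger_gap: 0.0585
grip_force: 0.8
```

Call:
move_arm([
  [[0,0,0,0,0,0.08],[0,0,0,0,0,0.16],[0,0,0,0,0,0.24],[0,0,0,0,0,0.32],[0,0,0,0,0,0.4],[0,0,0,0,0,0.48],[0,0,0,0,0,0.56]],
])

```text
clock: 24.25
eef_pos: [0.5545, -0.018, 0.083]
tcp_rot: [0.275, -3.129, -0.001]
contact_force: [-1.3, 0.5, -1.0]
finger_gap: 0.0581
grip_force: 0.9
```

```bash
cat > st.py <<'E'
from h import *
np.set_printoptions(precision=3,suppress=True)
s=readout.state();print(s["clock"],"sum",s["qpos"][0]+s["qpos"][5],s["eef_pos"],s["contact_force"],s["wrist_torque"],"e6",s["effort"][5],s["finger_gap"],s["grip_force"])
E
python3 st.py
```

```text
24.25 sum -1.395083014213228 [ 0.554 -0.018  0.083] [-1.338  0.496 -0.975] [0.244 0.409 0.067] e6 1.007620319724083 0.05807948425026433 0.8968362176528899
```

Call:
move_arm([
  [[0,0,0,0,0,0.05],[0,0,0,0,0,0.1],[0,0,0,0,0,0.15],[0,0,0,0,0,0.2],[0,0,0,0,0,0.25],[0,0,0,0,0,0.3]],
])

```text
clock: 24.85
eef_pos: [0.5544, -0.018, 0.083]
tcp_rot: [-0.193, -3.134, -0.0]
contact_force: [-1.9, -0.1, -1.2]
finger_gap: 0.0577
grip_force: 0.9
```

```bash
python3 st.py
```

```text
24.85 sum -1.693817441687707 [ 0.554 -0.018  0.083] [-1.873 -0.109 -1.167] [0.291 0.489 0.042] e6 0.6099876947700977 0.05772679479821396 0.8637363386151264
```

Call:
move_arm([
  [[0,0,0,0,0,0.05],[0,0,0,0,0,0.1],[0,0,0,0,0,0.15],[0,0,0,0,0,0.2]],
])

```text
clock: 25.25
eef_pos: [0.5543, -0.018, 0.0829]
tcp_rot: [-0.505, -3.099, -0.0]
contact_force: [-2.2, 0.4, -0.7]
finger_gap: 0.0581
grip_force: 0.8
```

```bash
python3 st.py
```

```text
25.25 sum -1.893823638821885 [ 0.554 -0.018  0.083] [-2.195  0.397 -0.675] [0.307 0.519 0.048] e6 0.6100522354245186 0.058077558828276754 0.8356433678272879
```

Call:
move_arm([
  [[0,0,0,0,0,0.05],[0,0,0,0,0,0.1],[0,0,0,0,0,0.15],[0,0,0,0,0,0.2],[0,0,0,0,0,0.25]],
])

```text
clock: 25.75
eef_pos: [0.5544, -0.0179, 0.083]
tcp_rot: [-0.888, -3.012, -0.0]
contact_force: [-2.0, 2.1, -1.4]
finger_gap: 0.0577
grip_force: 0.8
```

```bash
python3 st.py
```

```text
25.75 sum -2.1437503727886043 [ 0.554 -0.018  0.083] [-2.021  2.129 -1.447] [0.299 0.485 0.07 ] e6 0.6105888448655605 0.05773530054147352 0.8062027776759351
```

Call:
move_arm([
  [[0,0,0,0,0,0.05],[0,0,0,0,0,0.1],[0,0,0,0,0,0.15],[0,0,0,0,0,0.2],[0,0,0,0,0,0.25],[0,0,0,0,0,0.3]],
])

```text
clock: 26.35
eef_pos: [0.5545, -0.0179, 0.0831]
tcp_rot: [-1.328, -2.846, -0.0]
contact_force: [-1.0, 1.8, -0.4]
finger_gap: 0.0581
grip_force: 0.8
```

```bash
python3 st.py; python3 look3.py
```

```text
26.35 sum -2.4436811758333667 [ 0.555 -0.018  0.083] [-0.96   1.801 -0.384] [0.416 0.398 0.04 ] e6 0.6109489314258099 0.05809778333277089 0.7812569632369559
26.35 [ 0.3293 -0.0456 -0.2712 -0.0008 -1.3458 -2.773 ] [ 0.5545 -0.0179  0.0831] [0.4158 0.3984 0.0401]
[array([258.7, 189.4]), array([245.6, 196.6])]
[array([269. , 182.6]), array([291.4, 180.1])]
[([278.1, 214.0], 0.55), ([249.3, 177.1], 0.47)] [array([280.5306, 190.3086]), array([281.1186, 180.7815])]
[ 0.517  -0.118   0.1463]
[0.5869 0.009  0.0902]
[ 0.5199 -0.031   0.0971]
[0.5971 0.1174 0.0304]
```

The stop has not been reached and the screw has turned about 10.1 rad so far. On the way back I'll take wrist views from all round to triangulate the ear height and judge how much is left.

```bash
cat > shot.py <<'E'
from h import *
import pickle,os
L=pickle.load(open("v.pkl","rb")) if os.path.exists("v.pkl") else []
p=read_camera("wrist");s=readout.state()
e={k:[(np.array(r["point"]),r["confidence"]) for r in place_of(p,k)[:4]] for k in("wing_a","screw_axis","hold_down")}
print(s["clock"],e)
L.append((p,e));pickle.dump(L,open("v.pkl","wb"))
E
echo ok
```

```text
ok
```

Call:
move_arm([
  [[0,0,0,0,0,-0.08],[0,0,-0.01,0,0,-0.15],[0,0,-0.03,0,0,-0.22],[0,0,-0.05,0,0,-0.3],[0,0,-0.075,0,0,-0.35],[0,0,-0.09,0,0,-0.4],[0,0,-0.09,0,0,-0.4],[0,0,-0.09,0,0,-0.4]],
])

```text
clock: 27.4
eef_pos: [0.5549, -0.0182, 0.1732]
tcp_rot: [0.734, 3.054, 0.001]
contact_force: [-0.7, 0.6, -1.1]
finger_gap: 0.0578
grip_force: 0.0
```

```bash
python3 shot.py
```

```text
27.45 {'wing_a': [(array([226.2, 160.8]), 0.7)], 'screw_axis': [(array([255.9, 196.4]), 0.85)], 'hold_down': [(array([253.2, 168.7]), 0.57)]}
```

Call:
move_arm([
  [[0,0,0,0,0,-0.1],[0,0,0,0,0,-0.24],[0,0,0,0,0,-0.38],[0,0,0,0,0,-0.52],[0,0,0,0,0,-0.66],[0,0,0,0,0,-0.8],[0,0,0,0,0,-0.94],[0,0,0,0,0,-1.08],[0,0,0,0,0,-1.22],[0,0,0,0,0,-1.36],[0,0,0,0,0,-1.45],[0,0,0,0,0,-1.5],[0,0,0,0,0,-1.5],[0,0,0,0,0,-1.5]],
])

```text
clock: 29.0
eef_pos: [0.5547, -0.0183, 0.1728]
tcp_rot: [1.543, -2.736, -0.0]
contact_force: [-0.5, 0.8, 0.4]
finger_gap: 0.0576
grip_force: 0.0
```

```bash
python3 shot.py
```

```text
29.05 {'wing_a': [(array([220.6, 226.8]), 0.71), (array([288.4, 171.2]), 0.69)], 'screw_axis': [(array([254.7, 199.7]), 0.97)], 'hold_down': [(array([254.1, 168. ]), 0.92)]}
```

Call:
move_arm([
  [[0,0,0,0,0,-0.1],[0,0,0,0,0,-0.24],[0,0,0,0,0,-0.38],[0,0,0,0,0,-0.52],[0,0,0,0,0,-0.66],[0,0,0,0,0,-0.8],[0,0,0,0,0,-0.94],[0,0,0,0,0,-1.08],[0,0,0,0,0,-1.22],[0,0,0,0,0,-1.36],[0,0,0,0,0,-1.46],[0,0,0,0,0,-1.52],[0,0,0,0,0,-1.52],[0,0,0,0,0,-1.52]],
])

```text
clock: 30.6
eef_pos: [0.5549, -0.0182, 0.1733]
tcp_rot: [3.004, -0.921, 0.0]
contact_force: [0.2, -0.6, 0.5]
finger_gap: 0.0584
grip_force: 0.0
```

```bash
python3 shot.py
python3 - <<'E'
from h import *
import pickle
from scipy.optimize import least_squares
np.set_printoptions(precision=4,suppress=True)
L=pickle.load(open("v.pkl","rb"))
def pick(k,g,n=1):
    o=[]
    for p,e in L:
        c=proj(p,g);l=[x for x,_ in e[k] if np.linalg.norm(x-c)<40]
        if l:o.append((p,min(l,key=lambda x:np.linalg.norm(x-c))))
    return o
for k,g in(("screw_axis",[.555,-.0175,.095]),("hold_down",[.555,-.0175,0]),("wing_a",[.555+.0324,-.0175+.0061,.095]),("wing_a",[.555-.0324,-.0175-.0061,.095])):
    o=pick(k,g)
    r=least_squares(lambda X:np.hstack([proj(p,X)-u for p,u in o]),g)
    print(k,len(o),r.x,r.fun)
s=readout.state();print(s["qpos"],s["eef_pos"],s["clock"])
a=read_camera("side");c=proj(a,[.555,-.0175,.06]).astype(int)
save(a,"s.png",[c[0]-40,c[1]-30,c[0]+40,c[1]+30],10)
E
```

```text
30.65 {'wing_a': [(array([218.3, 165.1]), 0.93), (array([282.7, 227.4]), 0.62)], 'screw_axis': [(array([249.9, 197.1]), 0.72)], 'hold_down': [(array([251.4, 169.7]), 0.98), (array([115.9, 347.1]), 0.61)]}
screw_axis 3 [ 0.5555 -0.0158  0.0941] [-0.7219 -0.8691 -1.4584  0.1201 -0.6302  0.7496]
hold_down 3 [ 0.5543 -0.0173 -0.0014] [-0.6528 -1.1672 -1.0283  1.2589  0.4969 -0.0943]
wing_a 2 [ 0.5872 -0.0106  0.0929] [-0.5    -0.55   -0.475   0.5235]
wing_a 3 [ 0.5234 -0.0224  0.0959] [-0.4659  0.1468 -0.6085 -1.0248 -1.4777  0.9257]
[ 0.329  -0.0781 -0.137   0.0001 -1.5118  0.6482] [ 0.5549 -0.0182  0.1733] 30.8
```

View pics/s.png

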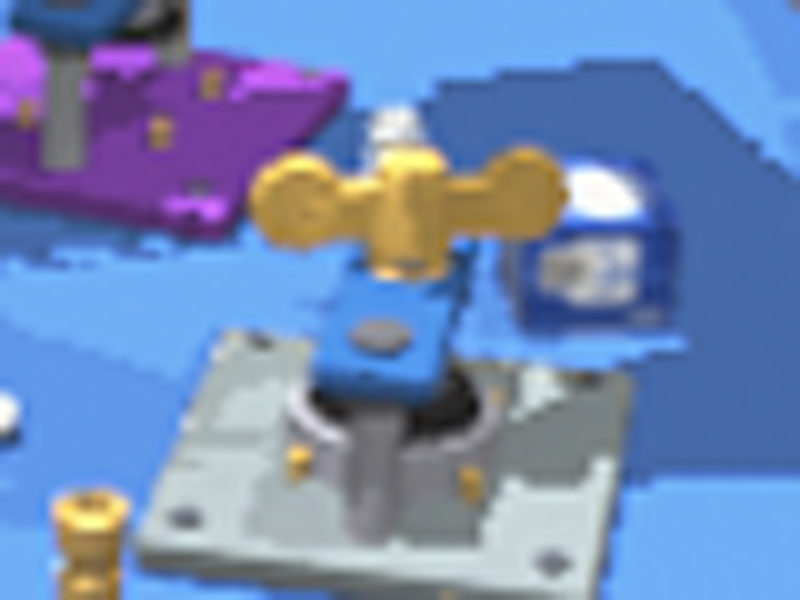

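The side crop shows the grey fixture with the foot just above the bearing at about (390,400). Triangulation puts the ears at a height of about 0.094–0.096, so about 1.5–2.7 rad remain. I'll descend and start stroke four gently.

Call:
move_arm([
  [[0,0,0.015,0,0,0],[0,0,0.035,0,0,0],[0,0,0.055,0,0,0],[0,0,0.075,0,0,0],[0,0,0.087,0,0,0],[0,0,0.09,0,0,0.02],[0,0,0.09,0,0,0.08],[0,0,0.09,0,0,0.14],[0,0,0.09,0,0,0.2],[0,0,0.09,0,0,0.26],[0,0,0.09,0,0,0.32],[0,0,0.09,0,0,0.38],[0,0,0.09,0,0,0.44],[0,0,0.09,0,0,0.5],[0,0,0.09,0,0,0.56],[0,0,0.09,0,0,0.62],[0,0,0.09,0,0,0.68],[0,0,0.09,0,0,0.74],[0,0,0.09,0,0,0.8]],
])

```text
clock: 32.75
eef_pos: [0.5552, -0.0177, 0.0838]
tcp_rot: [-2.406, 2.018, -0.0]
contact_force: [-0.4, 1.3, -1.6]
finger_gap: 0.0578
grip_force: 0.8
```

```bash
python3 st.py
```

```text
32.75 sum 0.17491828524214956 [ 0.555 -0.018  0.084] [-0.372  1.325 -1.592] [ 0.62   0.136 -0.003] e6 0.7408778183162212 0.05784585398107573 0.8137202789657749
```

Call:
move_arm([
  [[0,0,0,0,0,0.04],[0,0,0,0,0,0.08],[0,0,0,0,0,0.12],[0,0,0,0,0,0.16],[0,0,0,0,0,0.2]],
])

```text
clock: 33.25
eef_pos: [0.5553, -0.0177, 0.0838]
tcp_rot: [-2.193, 2.247, -0.0]
contact_force: [0.8, 1.3, -0.6]
finger_gap: 0.0581
grip_force: 0.8
```

```bash
python3 st.py
```

```text
33.25 sum -0.024168836935283933 [ 0.555 -0.018  0.084] [ 0.835  1.332 -0.574] [0.62  0.043 0.029] e6 0.47576598823070526 0.05811488193153571 0.8258006002142793
```

Call:
move_arm([
  [[0,0,0,0,0,0.03],[0,0,0,0,0,0.06],[0,0,0,0,0,0.09],[0,0,0,0,0,0.12]],
])

```text
clock: 33.65
eef_pos: [0.5551, -0.018, 0.0837]
tcp_rot: [-2.055, 2.375, -0.0]
contact_force: [0.4, 2.1, -0.7]
finger_gap: 0.058
grip_force: 0.8
```

```bash
python3 st.py
```

```text
33.65 sum -0.144003603698803 [ 0.555 -0.018  0.084] [ 0.43   2.104 -0.666] [ 0.612 -0.026  0.078] e6 0.34321077167987823 0.058034142359377754 0.7983483716816409
```

Call:
move_arm([
  [[0,0,0,0,0,0.03],[0,0,0,0,0,0.06],[0,0,0,0,0,0.09]],
])

```text
clock: 33.95
eef_pos: [0.5551, -0.0181, 0.0836]
tcp_rot: [-1.946, 2.465, -0.0]
contact_force: [0.5, 2.2, -0.2]
finger_gap: 0.0578
grip_force: 0.8
```

```bash
python3 st.py
python3 - <<'E'
from h import *
np.set_printoptions(precision=4,suppress=True)
# ear height from fixed cameras, averaged, hub axis known
for k in range(3):
  a=read_camera("scene");b=read_camera("side")
  o=[]
  for p in(a,b):
    c=proj(p,[.555,-.0173,.094]); w=[np.array(r["point"]) for r in place_of(p,"wing_a")]; w=[x for x in w if np.linalg.norm(x-c)<20]
    x=[np.array(r["point"])for r in place_of(p,"screw_axis")]; x=[v for v in x if np.linalg.norm(v-c)<15]
    o.append((c,np.mean(w,0),len(w),x))
  print(o)
E
```

```text
33.95 sum -0.23420302012453592 [ 0.555 -0.018  0.084] [ 0.498  2.247 -0.222] [ 0.68  -0.046  0.046] e6 0.3429682832211256 0.057804647610008156 0.7994349520595279
[(array([253.6945, 192.9776]), array([252.9, 193.5]), 2, [array([254.2, 193.5])]), (array([280.9959, 182.6769]), array([280.85, 182.75]), 2, [array([280.5, 182.8])])]
[(array([253.6945, 192.9776]), array([256.45, 192.8 ]), 2, [array([252. , 198.2])]), (array([280.9959, 182.6769]), array([282.45, 181.45]), 2, [array([281.4, 182.7])])]
[(array([253.6945, 192.9776]), array([253.05, 193.35]), 2, [array([253.3, 195.5])]), (array([280.9959, 182.6769]), array([281.4 , 182.85]), 2, [array([281.7, 183.3])])]
```

Joint-6 effort makes a clean torque sensor here: 1.33·rate − 0.06 when running freely. I'll continue in small steps and watch it.

Call:
move_arm([
  [[0,0,0,0,0,0.03],[0,0,0,0,0,0.06],[0,0,0,0,0,0.09]],
])

```text
clock: 35.15
eef_pos: [0.5549, -0.0182, 0.0833]
tcp_rot: [1.833, -2.551, 0.0]
contact_force: [0.8, 0.3, 0.5]
finger_gap: 0.0583
grip_force: 0.8
```

```bash
python3 st.py
```

```text
35.15 sum -0.32466014917439157 [ 0.555 -0.018  0.083] [0.787 0.346 0.543] [ 0.614 -0.214  0.064] e6 0.34537486732006073 0.05825368782511567 0.7939336130220909
```

Call:
move_arm([
  [[0,0,0,0,0,0.03],[0,0,0,0,0,0.06],[0,0,0,0,0,0.09],[0,0,0,0,0,0.11]],
])

```text
clock: 35.55
eef_pos: [0.5549, -0.0182, 0.0833]
tcp_rot: [1.691, -2.648, -0.0]
contact_force: [0.8, 1.3, 0.5]
finger_gap: 0.0579
grip_force: 0.8
```

```bash
python3 st.py
```

```text
35.55 sum -0.43418602599117484 [ 0.555 -0.018  0.083] [0.825 1.309 0.453] [ 0.618 -0.154  0.063] e6 0.1049402472563088 0.057926983556753776 0.7909425782418111
```

Call:
move_arm([
  [[0,0,0,0,0,0.03],[0,0,0,0,0,0.06],[0,0,0,0,0,0.09]],
])

```text
clock: 35.85
eef_pos: [0.5548, -0.0182, 0.0832]
tcp_rot: [1.569, -2.721, -0.0]
contact_force: [0.3, 2.1, -0.4]
finger_gap: 0.0577
grip_force: 0.8
```

```bash
python3 st.py
```

```text
35.85 sum -0.52452544576191 [ 0.555 -0.018  0.083] [ 0.307  2.119 -0.375] [ 0.595 -0.267  0.043] e6 0.34290083684027195 0.05774706275495919 0.808241096965503
```

Call:
move_arm([
  [[0,0,0,0,0,0.03],[0,0,0,0,0,0.06],[0,0,0,0,0,0.09]],
])

```text
clock: 36.15
eef_pos: [0.5549, -0.0183, 0.0832]
tcp_rot: [1.445, -2.789, 0.0]
contact_force: [0.8, 1.7, -1.6]
finger_gap: 0.058
grip_force: 0.8
```

```bash
python3 st.py
```

```text
36.15 sum -0.6145447829891155 [ 0.555 -0.018  0.083] [ 0.814  1.718 -1.64 ] [ 0.569 -0.351  0.085] e6 0.34172977320849895 0.05796806183404528 0.8366502258286346
```

Call:
move_arm([
  [[0,0,0,0,0,0.03],[0,0,0,0,0,0.06],[0,0,0,0,0,0.09]],
])

```text
clock: 36.45
eef_pos: [0.5549, -0.0183, 0.0832]
tcp_rot: [1.319, -2.851, 0.0]
contact_force: [1.5, 1.4, -1.5]
finger_gap: 0.0579
grip_force: 0.9
```

```bash
python3 st.py
```

```text
36.45 sum -0.7045690170978409 [ 0.555 -0.018  0.083] [ 1.511  1.374 -1.505] [ 0.462 -0.432  0.068] e6 0.3415565751492977 0.057908455581391745 0.8530341870209668
```

Call:
move_arm([
  [[0,0,0,0,0,0.03],[0,0,0,0,0,0.06],[0,0,0,0,0,0.09]],
])

```text
clock: 36.75
eef_pos: [0.5549, -0.0183, 0.0833]
tcp_rot: [1.189, -2.908, 0.0]
contact_force: [1.0, 0.8, -1.3]
finger_gap: 0.058
grip_force: 0.9
```

```bash
python3 st.py
```

```text
36.75 sum -0.794536209537698 [ 0.555 -0.018  0.083] [ 0.952  0.841 -1.332] [ 0.4   -0.492  0.059] e6 0.34126860089600086 0.058003018046719604 0.8703008630254772
```

Call:
move_arm([
  [[0,0,0,0,0,0.03],[0,0,0,0,0,0.06],[0,0,0,0,0,0.09]],
])

```text
clock: 37.05
eef_pos: [0.5549, -0.0183, 0.0833]
tcp_rot: [1.057, -2.958, 0.0]
contact_force: [1.4, 0.4, -2.0]
finger_gap: 0.0581
grip_force: 0.9
```

```bash
python3 st.py
```

```text
37.05 sum -0.8845715633232629 [ 0.555 -0.018  0.083] [ 1.401  0.449 -1.992] [ 0.373 -0.53   0.031] e6 0.3409166447818279 0.05810776350609815 0.8835575182456523
```

Call:
move_arm([
  [[0,0,0,0,0,0.03],[0,0,0,0,0,0.06],[0,0,0,0,0,0.09]],
])

```text
clock: 37.35
eef_pos: [0.5549, -0.0183, 0.0833]
tcp_rot: [0.923, -3.003, 0.0]
contact_force: [2.4, 0.4, -1.3]
finger_gap: 0.058
grip_force: 0.9
```

```bash
python3 st.py
```

```text
37.35 sum -0.9745891314135522 [ 0.555 -0.018  0.083] [ 2.372  0.363 -1.329] [ 0.228 -0.573  0.058] e6 0.34080538898706436 0.057990639606309416 0.8959321857093983
```

Call:
move_arm([
  [[0,0,0,0,0,0.03],[0,0,0,0,0,0.06],[0,0,0,0,0,0.09]],
])

```text
clock: 37.65
eef_pos: [0.5548, -0.0183, 0.0833]
tcp_rot: [0.787, -3.041, 0.0]
contact_force: [1.9, 1.2, -1.9]
finger_gap: 0.0579
grip_force: 0.9
```

```bash
python3 st.py
```

```text
37.65 sum -1.0645513355097918 [ 0.555 -0.018  0.083] [ 1.945  1.162 -1.888] [ 0.178 -0.457  0.084] e6 0.3394674137234688 0.057854364264375985 0.9223203497822396
```

Call:
move_arm([
  [[0,0,0,0,0,0.03],[0,0,0,0,0,0.06],[0,0,0,0,0,0.09]],
])

```text
clock: 37.95
eef_pos: [0.5547, -0.0183, 0.0832]
tcp_rot: [0.649, -3.073, 0.0]
contact_force: [1.4, -0.2, -2.1]
finger_gap: 0.0577
grip_force: 6.3
```

```bash
python3 st.py
```

```text
37.95 sum -1.1544173546240164 [ 0.555 -0.018  0.083] [ 1.384 -0.248 -2.06 ] [ 0.174 -0.414  0.431] e6 0.09034972870722413 0.05773450455272121 6.257367978687398
```

Torque has jumped to 0.43 N·m, so this is the stop. One small nudge to confirm, then I'll ease off.

Call:
move_arm([
  [[0,0,0,0,0,0.008]],
])

```text
clock: 38.05
eef_pos: [0.5547, -0.0183, 0.0832]
tcp_rot: [0.639, -3.075, 0.0]
contact_force: [1.9, 0.4, -2.3]
finger_gap: 0.0583
grip_force: 9.7
```

```bash
python3 st.py
```

```text
38.05 sum -1.1608860103282541 [ 0.555 -0.018  0.083] [ 1.903  0.381 -2.316] [ 0.088 -0.306  0.57 ] e6 -0.7583962753415108 0.058286799413538905 9.674915213836357
```

The torque is climbing with no give, so it is at the stop. Easing off and drawing clear.

Call:
move_arm([
  [[0,0,0,0,0,-0.05],[0,0,0,0,0,-0.13],[0,0,0,0,0,-0.2],[0,0,-0.01,0,0,-0.25],[0,0,-0.03,0,0,-0.25],[0,0,-0.06,0,0,-0.25],[0,0,-0.09,0,0,-0.25],[0,0,-0.12,0,0,-0.25],[0,0,-0.14,0,0,-0.25],[0,0,-0.15,0,0,-0.25],[0,0,-0.15,0,0,-0.25],[0,0,-0.15,0,0,-0.25]],
])

```text
clock: 39.25
eef_pos: [0.5545, -0.0182, 0.232]
tcp_rot: [1.018, -2.97, -0.001]
contact_force: [-0.1, 0.1, 0.1]
finger_gap: 0.0581
grip_force: 0.0
```

```bash
python3 look.py j.png
python3 - <<'E'
from h import *
a=read_camera("side");c=proj(a,[.555,-.0175,.06]).astype(int)
f=cv2.resize(a["frame"][c[1]-30:c[1]+30,c[0]-40:c[0]+40],(400,300),interpolation=cv2.INTER_CUBIC)
w=cv2.resize(cv2.imread("pics/j.png"),(400,300))
cv2.imwrite("pics/k.png",np.hstack([f[:,:,::-1],w]))
E
```

```text
39.3 [ 0.329  -0.078  -0.031  -0.0005 -1.6203 -1.2391] [ 0.5544 -0.0182  0.2316] [ 1.0182 -2.9693 -0.0008] [-0.5961 -0.0955 -0.6578] [ 0.017   0.0441 -0.0111] 0.058068251652270114
wing_a [225. 154.] 0.64 [ 0.5503 -0.0498  0.106 ]
wing_a [280. 200.] 0.56 [0.5538 0.0121 0.106 ]
wing_a [492. 293.] 0.56 [0.5015 0.23   0.106 ]
screw_axis [253. 179.] 0.76 [ 0.5529 -0.0184  0.106 ]
hold_down [255. 160.] 0.82 [ 0.5531 -0.0142  0.    ]
hold_down [455. 227.] 0.78 [0.4678 0.2349 0.    ]
```

View pics/k.png

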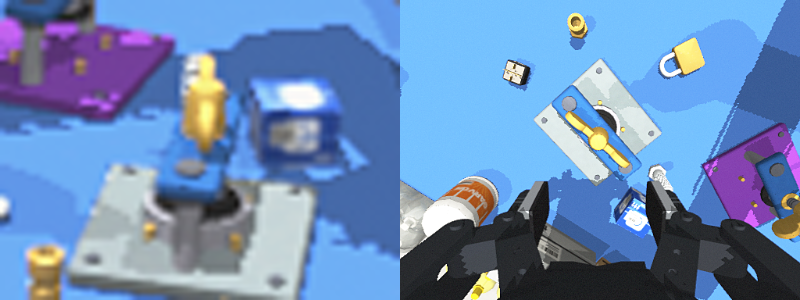

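The hand is clear. The side view shows the foot seated on the bearing at about (205,195), and the wings lie low along the bridge. The ear span puts them at about 0.09 in height, which fits the stop at 0.092, and the bystanders haven't moved. Handing in.

```bash
python3 -c "
from cell import ctrl
print(ctrl.close_job())"
```

```text
the job is handed in; nothing more can be done
None
```

The wing screw on the grey fixture is wound down to its stop, with the foot on the bearing; I drew the hand clear and handed the job in at about 39 s (no verdict was shown).

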